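# Stow the key fob under a propped lid

### The arm

A 7-joint arm with a two-finger parallel gripper is mounted at the origin on the work surface. World frame = base frame: x ahead of the robot, y to its left, z up, the work surface at z = 0. Lengths are in mm, angles in rad, forces in N, time in s.
With the tool pointing down it reaches from about 400 to 900 mm from the base axis. Payload 5.6 kg.
Tool frame: the origin (TCP) lies midway between the tips of the shut fingers; the grasp point (between the pads) lies 19 mm behind it; x points along the fingers, y is the direction in which the jaws open and shut, and the axes are right-handed (so a half turn about x gives the same grasp; the last joint's range is limited). The gripper opens to 92 mm and grips with 3 to 60 N. Pads are 20 mm wide; open, the fingers measure 128 mm over their backs; the gripper's body (75 mm by 189 mm) begins 69 mm behind the grasp point.
Start: joints at [1.248, 0.468, -0.012, 1.603, 0.006, 1.071, -0.056], TCP at [179.464, -624.741, 214.592] pointing down, gripper open.
Joint ranges: [-2.53, 2.53], [-0.31, 2.02], [-1.57, 1.55], [0.28, 2.44], [-1.29, 4.43], [0.15, 1.84], [-2.92, 2.92]. Speed limits (rad/s): [2.57, 2.57, 3.14, 3.14, 3.14, 3.14, 3.14].

### API

Orientations are given as a rotation vector (axis times angle).
In Python, from cell import robot, grip, kin, viewer gives the robot as it stands. Calls block until the motion is done:
- robot.movep(position, orientation): joint-space move of the TCP to a pose.
- robot.servo_line(position, feed=150, rotation=None): straight line of the TCP; rotation=None keeps the orientation; feed is the mean speed in mm/s.
- robot.goto_joints(angles): joint-space move.
- grip(opening, newtons=None): opening from 0.0 (shut) to 1.0 (fully open); newtons is the grip in N (None keeps the last); returns when the fingers have stopped.
- robot.hold(seconds).
- kin.ik(position, orientation): joint angles nearest the present ones, or None.
- robot.observe(): the state.
- viewer.read_camera(name): name is "scene" or "top" or "wrist"; returns the picture (480x640x3 uint8, red, green, blue); there is no depth.
- viewer.camera_info(name): a dict with "camera_matrix" (3x3 intrinsics, pixels), "R" (3x3) and "t" (3): a world point X has camera coordinates R X + t. Camera axes: x right, y down, z forward; pixel columns grow to the right and rows downward; lengths in mm; the calibration is good to about 2 mm. A picture is of the moment at which its call begins: read the wrist's pose just before it. camera_info takes no time and is no camera call; for the wrist camera it gives the pose at the moment of the call.
A pose or a line that the arm cannot do raises robot.IKError and nothing moves.
- robot.job_done(): hands the job in, once; it reports no verdict.
Trained networks look in the newest picture that a camera, given by its name, has taken for a name from the list of things; names that differ only in an ending like _2 or _b are one class to them, and where a whole thing is asked for, a point or a joint stands for the part that bears it (a point fixed in the world has none). Each returns a list of dicts, best first, with "confidence" (0 to 1); they miss things now and then, are a little off and sometimes report something else, mostly with a low value. They report only what shows in the picture. A call takes as long as a camera call. They do not tell look-alikes from the thing itself.
- viewer.silhouettes(name, camera): "mask" (480x640 bool, what is visible of it).
- viewer.pinpoint(name, camera): "at" ([x, y, z] in mm, in the coordinates of the camera as it stood for that picture, good to about 4 mm: a listed point, or the origin of a listed thing).
The state is a dict: "t": time; "joints": joint angles; "joint_velocities": joint speeds; "joint_torque": joint torques, N m; "tcp_pos": TCP position; "tcp_rot": TCP orientation; "contact_force": force on the tool from outside, world axes, zero at the start; "wrist_torque": the same for the moment, N m; "grip_width": opening from 0.0 (shut) to 1.0 (fully open).
Only numpy, scipy, OpenCV 4.12 (cv2) and the standard library are available. Lean on these libraries where they do the work, as an engineer would, in place of code of your own. Each camera call takes 0.05 s, during which the arm holds its last target.

### The job

Put the key fob away in the key box: swing the lid up and lock its folding stay straight so that it props the lid, then lay the fob inside. After that, break the stay's knee and let the lid down until it is fully shut, leaving the other things on the console where they are.

Things in the scene. Friction and masses are not known exactly. Their poses are not given: they have to be found in the camera images.
- keybox: Black metal key box, fixed, open on top under its lid: 180 (x) x 170 (y) x 65 mm high, walls 6 mm, inner floor 8 mm above its underside. Origin: centre of the underside; x points away from the robot, y left, z up. The lid's hinge runs along x on the left (+y) rim, at y = +85, z = 65 mm. The folding stay is on the face towards the robot (-x).
- lid (a joint): Angle of the dark wooden lid (180 x 170 x 10 mm, 0.5 kg): 0 shut, grows as its right (-y) edge swings up and over to the left; 1.39 with the stay straight, which is as far as it goes. The stiff, damped hinge holds the lid by itself above about 1.25 rad; let go below about 0.75 it sinks shut by itself in a second or two.
- lid_bar (a point): Middle of the lid's chrome bow pull: a round bar 12 mm thick, 90 mm long, parallel to the hinge, level with the lid and 38 mm outside its right edge (arms at both ends, open gap between). 208 mm from the hinge axis; in the box frame at x = 0, y = -123, z = 71 mm when shut, about z = 270 when up.
- stay_knee (a joint): Knee of the chrome folding stay (two flat links of 90 mm, from box face to lid): 0 folded with the lid shut, 2.68 straight, stop at 2.93. Past straight (over 2.73) it is locked and stays so by itself; push it right up to its stop. Near straight the knee moves towards the lock when pushed to the right (-y of the box; needs a few N, and lifts the lid the last degrees); pushed to the left (+y) and down it breaks and pulls the lid down.
- knee_pin (a point): Middle of the knee's free pin, which sticks out 45 mm from the stay towards the robot (-x of the box): a plain black round grip 14 mm thick. The point is 129 mm in front of the box's origin, 18 mm behind the pin's end. Locked: box y about +10, z about 110 mm; folded: y +58, z 50. The lower link turns about box y = -30, z = 30 mm.
- fob_center (a point): Centre of the silver key fob, loose and lying flat: 62 (x) x 34 (y) x 14 mm, rounded, two small black buttons on top, thin split ring at its -x end. 40 to 85 g.
- mint_tin: Bystander: white flip-top plastic mint tin, 75 x 48 x 20 mm; origin at the centre of its underside.
- aviators: Bystander: folded aviator glasses standing on their rims, 130 x 28 x 46 mm; origin under the lenses.
- pot: Bystander: empty white ceramic pot, 110 mm across, 100 mm high; origin at the centre of its underside.
- dish: Bystander: shallow white ceramic dish, 120 mm across, 30 mm high; origin at the centre of its underside.
- spray: Bystander: small glass bottle with white cap, 40 mm across, 120 mm high; origin at the centre of its underside.
Not all that is in view belongs to the job. Leave any blue, orange or turquoise look-alike of the part that bears fob_center alone.

How it is judged:
By the outcome, as a careful person would: the job done as asked, in the order asked, and still so for the second after the job is handed in, with the robot touching nothing.
It also fails if it takes over 70 s, if anything falls off the work surface, if the arm or the gripper's body presses on something with over 40 N, if the wrist force passes 120 N, or if a joint passes its speed limit or range.

## Working session

There is one attempt and no reset: what is moved stays moved. The work goes in short steps, each a Python script; the robot and the scene stay as the last script left them, time stands still between calls to the robot, and variables do not carry over. Pictures are saved under pics/ and viewed, and the job is handed in when it is done.

```bash
ls; mkdir -p pics; cat > h.py <<'E'
import numpy as np, cv2
from cell import robot, grip, kin, viewer
from scipy.spatial.transform import Rotation as Ro
def save(img,n): cv2.imwrite('pics/'+n+'.png',cv2.cvtColor(img,cv2.COLOR_RGB2BGR))
def cam2w(p,ci): return np.array(ci['R']).T@(np.array(p)-np.array(ci['t']))
def proj(X,ci):
    c=np.array(ci['R'])@np.array(X)+np.array(ci['t']); u=np.array(ci['camera_matrix'])@c; return u[:2]/u[2]
def ray_z(uv,z,ci):
    d=np.array(ci['R']).T@np.linalg.inv(ci['camera_matrix'])@np.array([uv[0],uv[1],1.]); c=-np.array(ci['R']).T@np.array(ci['t'])
    return c+d*(z-c[2])/d[2]
def st():
    o=robot.observe(); print('t%.2f'%o['t'],np.round(o['tcp_pos'],1),np.round(o['tcp_rot'],3),'F',np.round(o['contact_force'],1),'g%.2f'%o['grip_width']); return o
E
python3 - <<'E'
from h import *
st()
for c in ['scene','top']:
    im=viewer.read_camera(c); save(im,c+'0'); ci=viewer.camera_info(c)
    print(c,np.round(cam2w([0,0,0],ci)))
    for n in ['keybox','lid_bar','knee_pin','fob_center','mint_tin','aviators','pot','dish','spray']:
        for r in viewer.pinpoint(n,c)[:4]:
            w=cam2w(r['at'],ci); print(n,round(r['confidence'],2),np.round(w),np.round(proj(w,ci)))
E
```

```text
pics
t0.00 [ 179.3 -624.2  213.6] [ 2.072  0.294 -2.073] F [-0.1  0.1  0.3] g1.00
scene [1149.  243. 1172.]
keybox 0.63 [545. 124.  -1.] [391. 312.]
lid_bar 0.81 [572.   1.  75.] [334. 284.]
lid_bar 0.16 [429. 374.   1.] [520. 309.]
knee_pin 0.66 [409. 158.  53.] [430. 255.]
fob_center 0.77 [ 437. -378.    9.] [212. 198.]
fob_center 0.75 [ 471. -539.   11.] [148. 187.]
fob_center 0.74 [ 281. -324.   10.] [261. 160.]
fob_center 0.62 [ 548. -437.    5.] [167. 225.]
mint_tin 0.72 [ 465. -209.    1.] [269. 232.]
aviators 0.64 [ 615. -316.   -2.] [197. 267.]
pot 0.71 [ 653. -206.    5.] [232. 296.]
dish 0.95 [430. 370.   2.] [518. 309.]
spray 0.65 [411. 158.  50.] [429. 256.]
spray 0.59 [578. 371.   5.] [500. 368.]
top [ 312.  -58. 1469.]
keybox 0.72 [551. 124.   1.] [227. 216.]
keybox 0.71 [ 615. -316.    3.] [411. 193.]
lid_bar 0.8 [571.  -0.  67.] [278. 204.]
knee_pin 0.74 [ 649. -206.    1.] [365. 178.]
knee_pin 0.5 [407. 156.  52.] [208. 275.]
fob_center 0.98 [ 539. -439.    4.] [462. 225.]
fob_center 0.77 [ 471. -539.   10.] [505. 254.]
fob_center 0.62 [ 282. -324.    6.] [415. 333.]
mint_tin 0.6 [ 463. -209.    1.] [366. 255.]
aviators 0.82 [ 617. -321.    1.] [413. 193.]
pot 0.74 [ 648. -206.   -1.] [365. 179.]
dish 0.67 [433. 369.   4.] [120. 263.]
dish 0.55 [580. 371.   2.] [123. 201.]
dish 0.27 [ 430. -377.    3.] [437. 270.]
spray 0.66 [580. 371.   2.] [123. 201.]
```

View pics/scene0.png

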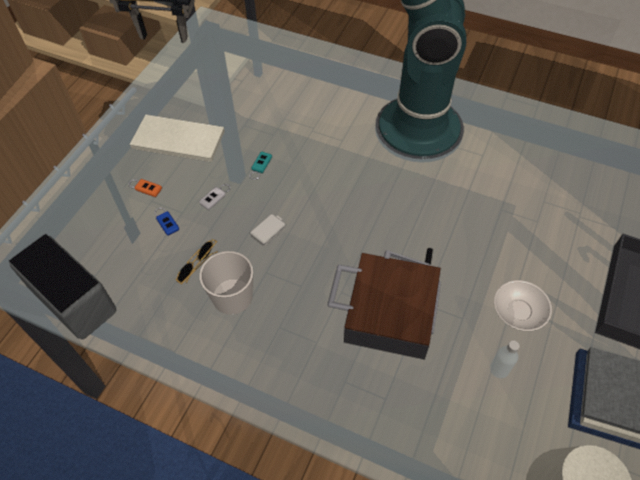

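View pics/top0.png

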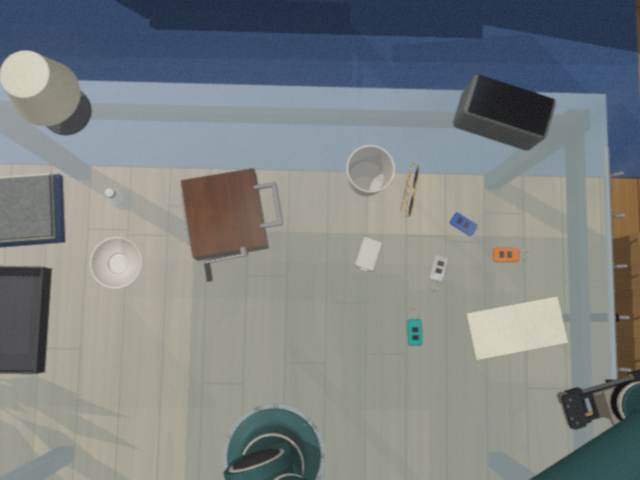

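```bash
python3 - <<'E'
import cv2
a=cv2.imread('pics/scene0.png')[150:250,120:300]; b=cv2.imread('pics/top0.png')[190:360,390:540]
cv2.imwrite('pics/cs.png',cv2.resize(a,(720,400),interpolation=cv2.INTER_CUBIC)); cv2.imwrite('pics/ct.png',cv2.resize(b,(525,595),interpolation=cv2.INTER_CUBIC))
E
```

```text
(no output)
```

View pics/cs.png

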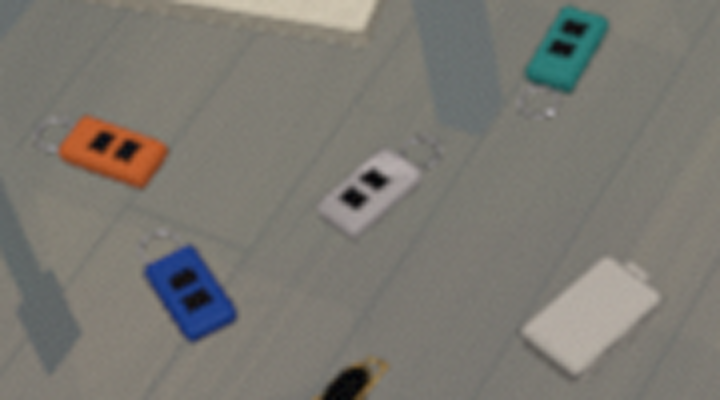

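View pics/ct.png

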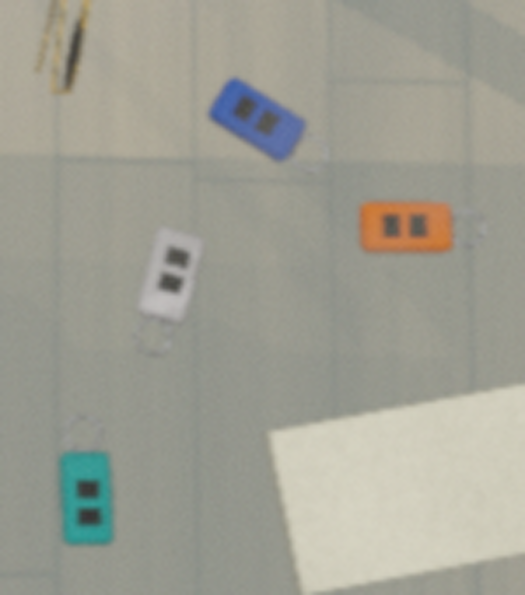

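The silver fob at top (439,269) / scene (212,198) is the target: silver body, two black buttons, ring towards the robot. Blue (463,224), orange (506,255) and turquoise (415,332) are the excluded look-alikes. The enlarged crops confirm this. Next I refine the poses and check reach.

```bash
cat >> h.py <<'E'
def down(a,tilt=0.,tdir=None):
    # jaw along angle a; tilt: approach leans about jaw axis
    x=np.array([0,0,-1.]); y=np.array([np.cos(a),np.sin(a),0]); M=np.c_[x,y,np.cross(x,y)]
    return (Ro.from_rotvec(y*tilt)*Ro.from_matrix(M)).as_rotvec()
E
python3 - <<'E'
from h import *
viewer.read_camera('top'); ci=viewer.camera_info('top'); im=cv2.imread('pics/top0.png')
def mrect(m,z):
    m=m.astype(np.uint8); ys,xs=np.nonzero(m); P=np.array([ray_z((x,y),z,ci)[:2] for x,y in zip(xs,ys)],np.float32)
    r=cv2.minAreaRect(P); return r,P.mean(0)
for s in viewer.silhouettes('fob_center','top'): print('fob',round(s['confidence'],2),mrect(s['mask'],10))
for n in ['keybox','lid','lid_bar']:
    for s in viewer.silhouettes(n,'top')[:2]: print(n,round(s['confidence'],2),s['mask'].sum(),mrect(s['mask'],75))
# color mask wood
hsv=cv2.cvtColor(im,cv2.COLOR_BGR2HSV); roi=np.zeros(im.shape[:2],bool); roi[165:262,175:275]=1
m=(roi&((hsv[...,0]<15)|(hsv[...,0]>170))&(hsv[...,1]>90)).astype(np.uint8); m=cv2.morphologyEx(m,cv2.MORPH_OPEN,np.ones((3,3)))
print('wood',m.sum(),mrect(m,75))
mm=np.zeros(im.shape[:2],bool); g=im[255:285,425:452]; mm[255:285,425:452]=g.min(2)>175
print(mm.sum(),mrect(mm,12))
print('x',[np.round(ray_z(p,75,ci)) for p in [(254,170),(268,247),(181,180),(193,258)]])
E
```

```text
fob 0.82 (((470.05072021484375, -546.864990234375), (31.03140640258789, 74.00499725341797), 1.0662072896957397), array([ 469.3874 , -540.95184], dtype=float32))
fob 0.79 (((285.2530212402344, -320.726318359375), (62.44028854370117, 35.236846923828125), 0.8717355728149414), array([ 285.9057 , -322.28622], dtype=float32))
fob 0.7 (((433.7524108886719, -380.3782043457031), (34.09210968017578, 64.83821105957031), 75.05584716796875), array([ 434.27194, -380.45355], dtype=float32))
fob 0.59 (((543.1201782226562, -439.8025817871094), (64.79685974121094, 36.02796173095703), 62.049957275390625), array([ 542.76373, -438.82156], dtype=float32))
keybox 0.69 122 (((429.7829895019531, 137.94297790527344), (37.43986511230469, 73.5545654296875), 49.43539810180664), array([415.57797, 150.43547], dtype=float32))
keybox 0.63 7021 (((522.6034545898438, 96.83562469482422), (238.68875122070312, 217.9556884765625), 11.309357643127441), array([539.6467 , 115.63755], dtype=float32))
lid 0.77 6357 (((545.2681884765625, 99.40770721435547), (193.05479431152344, 214.04696655273438), 10.98074722290039), array([547.50507, 114.92179], dtype=float32))
lid 0.51 168 (((433.1625061035156, 130.9965057373047), (39.316932678222656, 85.29386901855469), 43.23485565185547), array([422.46732, 139.77147], dtype=float32))
lid_bar 0.8 6312 (((544.4642333984375, 98.77500915527344), (194.898681640625, 214.06495666503906), 10.91986083984375), array([546.9624 , 114.59797], dtype=float32))
wood 3467 (((545.6115112304688, 131.1858367919922), (174.97618103027344, 147.61459350585938), 10.541264533996582), array([553.1551 , 152.07513], dtype=float32))
52 (((415.8168029785156, -374.8603210449219), (11.240663528442383, 27.07711410522461), 6.714066982269287), array([ 415.84283, -374.35403], dtype=float32))
x [array([646.,  56.,  75.]), array([470.,  20.,  75.]), array([619., 221.,  75.]), array([442., 187.,  75.])]
```

```bash
cat >> h.py <<'E'
B=np.array([547.,122.5,0.]); YAW=0.19
def bw(p): 
    c,s=np.cos(YAW),np.sin(YAW); return np.array([B[0]+c*p[0]-s*p[1],B[1]+s*p[0]+c*p[1],p[2]])
def wb(p):
    c,s=np.cos(YAW),np.sin(YAW); d=np.array(p)-B; return np.array([c*d[0]+s*d[1],-s*d[0]+c*d[1],d[2]])
def bar(th): c,s=np.cos(th),np.sin(th); return np.array([0,85-208*c+6*s,65+208*s+6*c])
def knee(th):  # pre-lock knee (left branch), box y,z
    c,s=np.cos(th),np.sin(th); U=np.array([85-115*c+5*s,65+115*s+5*c]); L=np.array([-30,30.]); d=U-L; D=np.hypot(*d)
    h=np.sqrt(max(0,8100-D*D/4)); n=np.array([d[1],-d[0]])/D; return L+d/2+n*h
E
python3 - <<'E'
from h import *
for th in [0,.3,.75,1.2,1.3,1.34,1.37,1.385]: print(th,bar(th).round(),knee(th).round(1))
q=lambda p,o:(lambda r:None if r is None else np.round(r,2))(kin.ik(list(p),list(o)))
J=YAW+np.pi/2
for a in (J,J-np.pi):
    print('bar',[q(bw(bar(t)-[0,0,17]),down(a)) for t in (0,.7,1.36)])
    for tl in (-.6,-.4,-.2,0,.2):
        R=Ro.from_rotvec(down(a,tl)); ax=R.as_matrix()[:,0]
        print('pin',tl,ax.round(2),[q(bw([-137,y,z])+ax*17,down(a,tl)) for y,z in ((10,110),(58,50))])
for a in (YAW,YAW+np.pi): print('place',q(bw([25,-20,10]),down(a)),q(bw([25,-20,200]),down(a)))
for a in (np.radians(75),np.radians(255)): print('fob',q([434.5,-380,4],down(a)))
E
```

```text
0 [   0. -123.   71.] [57.7 50. ]
0.3 [   0. -112.  132.] [55.  59.6]
0.75 [  0. -63. 211.] [50.7 69.9]
1.2 [  0.  15. 261.] [41.8 84.2]
1.3 [  0.  35. 267.] [37.2 89.8]
1.34 [  0.  43. 269.] [34.3 93. ]
1.37 [  0.  49. 270.] [31.  96.2]
1.385 [  0.  52. 271.] [28.5 98.4]
bar [array([ 0.46,  0.67, -0.69,  1.88,  0.59,  0.81,  1.22]), array([ 0.65,  0.63, -1.1 ,  1.8 ,  0.63,  1.12,  1.09]), array([ 0.43,  0.51, -1.07,  1.73,  0.48,  1.19,  0.99])]
pin -0.6 [ 0.55  0.11 -0.83] [None, None]
pin -0.4 [ 0.38  0.07 -0.92] [None, None]
pin -0.2 [ 0.2   0.04 -0.98] [array([ 0.44,  0.34, -0.88,  2.32,  0.69,  0.49,  0.78]), array([ 0.12,  0.47, -0.68,  2.35,  1.02,  0.41,  0.33])]
pin 0 [ 0.  0. -1.] [array([ 0.61,  0.59, -1.15,  2.18,  0.75,  0.85,  0.75]), array([ 0.32,  0.63, -0.92,  2.2 ,  0.81,  0.7 ,  0.59])]
pin 0.2 [-0.2  -0.04 -0.98] [array([ 0.58,  0.75, -1.17,  2.04,  0.69,  1.1 ,  0.79]), array([ 0.37,  0.79, -1.01,  2.06,  0.73,  0.96,  0.69])]
bar [array([ 0.22,  0.58, -0.36,  1.89,  0.3 ,  0.72, -1.7 ]), array([ 0.35,  0.44, -0.65,  1.81,  0.31,  0.99, -1.8 ]), array([ 0.35,  
[... 346 characters left out ...]
0.2  -0.04 -0.98] [array([ 0.28,  0.5 , -0.72,  2.06,  0.35,  0.93, -2.04]), array([ 0.14,  0.62, -0.69,  2.07,  0.45,  0.82, -2.21])]
pin 0 [-0.  0. -1.] [array([ 0.33,  0.4 , -0.77,  2.19,  0.43,  0.7 , -2.11]), array([ 0.1 ,  0.51, -0.63,  2.21,  0.56,  0.58, -2.34])]
pin 0.2 [ 0.2   0.04 -0.98] [array([ 0.14,  0.26, -0.54,  2.34,  0.43,  0.41, -2.14]), array([-0.26,  0.38, -0.25,  2.37,  0.63,  0.26, -2.47])]
place [ 0.16  0.72 -0.53  1.86  0.54  0.71 -0.49] [ 0.39  0.53 -0.86  1.74  0.45  1.08 -0.42]
place [ 0.6   1.22 -1.34  1.83  1.28  1.27  2.19] [-1.13  0.76  1.35  1.83 -0.79  1.23 -2.49]
fob [ 1.05  0.71 -0.51  1.88  0.53  0.69  1.54]
fob [ 0.66  0.64  0.    1.91 -0.01  0.6  -1.17]
```

```bash
python3 - <<'E'
from h import *
J=YAW+np.pi/2
o=down(J)
robot.movep(list(bw(bar(0)+[0,0,100])),list(o)); grip(24/92,25); st()
ci=viewer.camera_info('wrist'); im=viewer.read_camera('wrist'); save(im,'w1')
for r in viewer.pinpoint('lid_bar','wrist')[:3]:
    w=cam2w(r['at'],ci); print(round(r['confidence'],2),w.round(1),wb(w).round(1),proj(w,ci).round())
print('expect',proj(bw(bar(0)),ci).round(), [proj(bw(p),ci).round() for p in ([45,-123,71],[-45,-123,71],[90,-85,75],[-90,-85,75])])
E
```

```text
t4.95 [570.2   1.7 171. ] [-0.149  1.566  0.149] F [-0.   0.5  0. ] g0.26
0.87 [574.9   3.8  70.6] [   5.  -121.8   70.6] [324. 247.]
expect [323. 241.] [array([323., 293.]), array([323., 183.]), array([368., 344.]), array([377., 120.])]
```

View pics/w1.png

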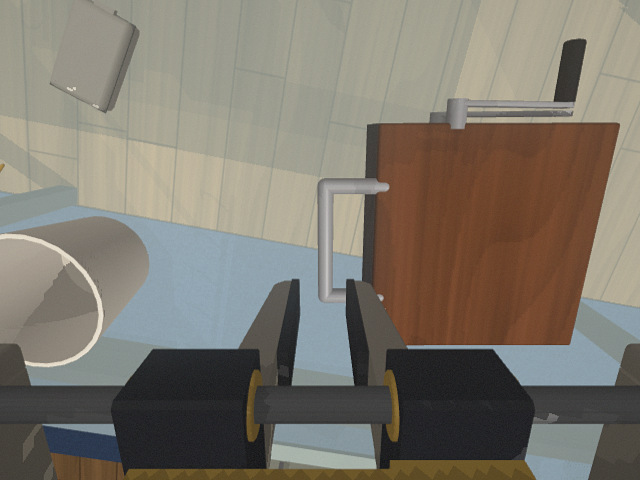

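```bash
sed -i 's/^B=.*; YAW/B=np.array([548.5,123.,0.]); YAW/' h.py; python3 - <<'E'
from h import *
D=np.array([0,0,-15.])
robot.servo_line(list(bw(bar(0)+D)),feed=120); grip(0,25); o=st()
for th in np.linspace(0,1.355,8)[1:]:
    robot.servo_line(list(bw(bar(th)+D)),feed=150); st()
save(viewer.read_camera('scene'),'s2')
E
```

```text
t6.51 [572.    4.   56.8] [-0.148  1.564  0.152] F [-0.9  5.7  3.2] g0.12
t6.92 [571.1   8.7  96.5] [-0.149  1.564  0.151] F [ 1.4  6.4 -3.7] g0.12
t7.34 [568.8  20.1 133.9] [-0.149  1.564  0.15 ] F [ 1.9  4.7 -2.8] g0.12
t7.76 [565.4  37.8 168.6] [-0.149  1.564  0.148] F [ 3.7  1.3 -2.2] g0.12
t8.18 [560.8  61.6 199.8] [-0.151  1.565  0.144] F [ 3.4 -4.5  3.5] g0.12
t8.59 [555.3  90.8 225.7] [-0.153  1.565  0.141] F [ 0.8 -9.2 12.1] g0.12
t9.01 [548.3 127.1 245.1] [-0.153  1.564  0.142] F [-2.8 -8.9 18. ] g0.12
t9.43 [540.4 167.9 256.9] [-0.151  1.564  0.147] F [-5.2 -3.7 20. ] g0.12
```

View pics/s2.png

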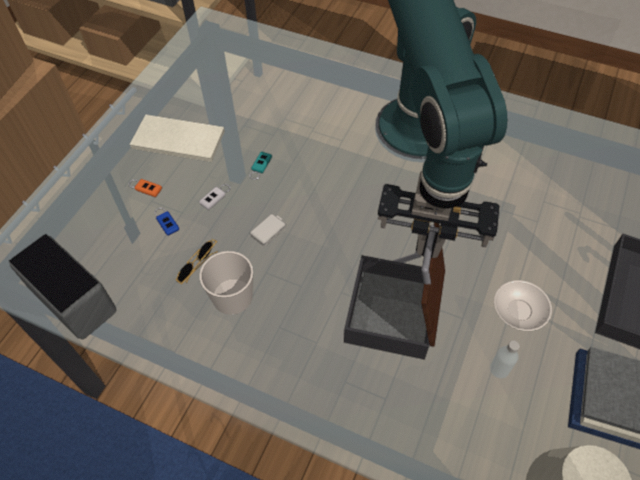

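```bash
sed -i 's/^B=.*; YAW/B=np.array([549.,124.,0.]); YAW/' h.py; python3 - <<'E'
from h import *
grip(0.5); o=st()
p=np.array(o['tcp_pos']); p[2]+=55; robot.servo_line(list(p),feed=150)
J=YAW+np.pi/2; a=-.2
R=down(J,a)
robot.movep(list(bw([-190,20,230])),list(R)); st()
for c in ['wrist','scene','top']:
    ci=viewer.camera_info(c); im=viewer.read_camera(c); save(im,'k_'+c)
    for n in ('knee_pin','lid_bar'):
      for r in viewer.pinpoint(n,c)[:3]:
        w=cam2w(r['at'],ci); print(c,n,round(r['confidence'],2),w.round(1),wb(w).round(1),proj(w,ci).round())
print(knee(1.35))
E
```

```text
t10.14 [539.7 168.5 254.3] [-0.149  1.566  0.149] F [0.4 0.7 1. ] g0.50
t11.51 [360.  108.2 230.9] [-0.13   1.365  0.16 ] F [ 0.1  0.  -0.6] g0.50
wrist knee_pin 0.83 [409.9 132.1  95.9] [-135.1   34.3   95.9] [338. 254.]
scene knee_pin 0.49 [413.7 132.1  95.5] [-131.3   33.5   95.5] [420. 241.]
scene lid_bar 0.84 [541.7 161.6 273.3] [-1.000e-01  3.830e+01  2.733e+02] [425. 246.]
top knee_pin 0.76 [415.5 129.3  93.3] [-130.1   30.4   93.3] [217. 269.]
top lid_bar 0.75 [537.4 165.  267.3] [ -3.7  42.4 267.3] [189. 200.]
[33.33499856 93.94277096]
```

View pics/k_wrist.png

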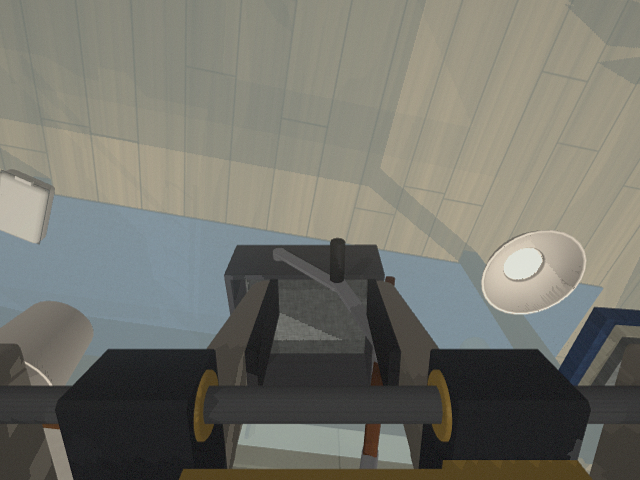

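View pics/k_scene.png

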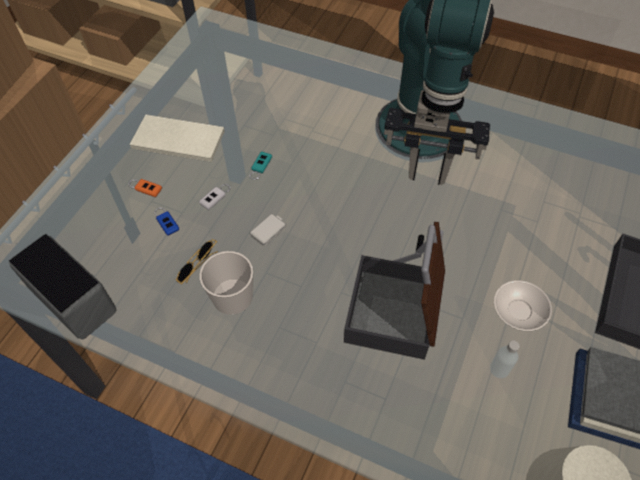

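```bash
cat >> h.py <<'E'
def pinT(y,z,x=-136.,tilt=-.2,depth=13.):
    R=down(YAW+np.pi/2,tilt); ax=Ro.from_rotvec(R).as_matrix()[:,0]
    return list(bw([x,y,z])+ax*depth),list(R)
def circ(phi,r=90.): return -30+r*np.cos(phi),30+r*np.sin(phi)
E
python3 - <<'E'
from h import *
grip(26/92,20)
p,R=pinT(33,95+75); robot.movep(p,R)
ci=viewer.camera_info('wrist'); save(viewer.read_camera('wrist'),'k2')
for r in viewer.pinpoint('knee_pin','wrist')[:2]:
    w=cam2w(r['at'],ci); print(round(r['confidence'],2),w.round(1),wb(w).round(1),proj(w,ci).round())
p,R=pinT(33,95); robot.servo_line(p,feed=100,rotation=R); st()
grip(18/92); st()
E
```

```text
0.87 [413.8 132.4  95.5] [-131.1   33.8   95.5] [324. 244.]
t14.09 [412.2 131.3  82.9] [-0.13   1.365  0.159] F [0.7 0.8 0. ] g0.28
t14.42 [412.  131.1  82.6] [-0.13   1.366  0.159] F [-0.2 -0.1  0.1] g0.20
```

View pics/k2.png

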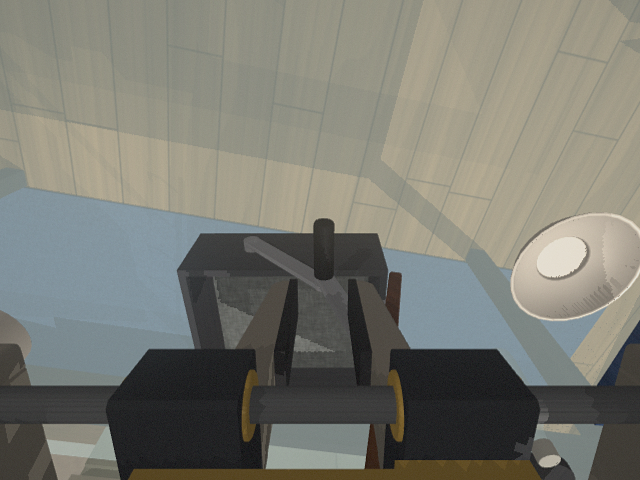

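The pin is centred between the fingers at (324,250). Now I push it along its arc to the right, towards the lock.

```bash
python3 - <<'E'
from h import *
for d,off in ((50,-2),(55,-3),(60,-3),(64,-3),(65,-5),(66,-7),(66,-9)):
    y,z=circ(np.radians(d)); p,R=pinT(y+off,z); robot.servo_line(p,feed=60,rotation=R); o=st()
    F=wb(np.array(o['contact_force'])+B); print(d,off,F.round(1))
    if F[1]>16: break
save(viewer.read_camera('scene'),'l_s'); save(viewer.read_camera('wrist'),'l_w')
for c in ('wrist','scene','top'):
    ci=viewer.camera_info(c); viewer.read_camera(c)
    for n in ('knee_pin','lid_bar'):
      for r in viewer.pinpoint(n,c)[:2]:
        w=cam2w(r['at'],ci); print(c,n,round(r['confidence'],2),wb(w).round(1))
E
```

```text
t14.70 [413.5 124.6  86.5] [-0.129  1.365  0.16 ] F [-0.4  1.8  1.2] g0.19
50 -2 [-0.1  1.8  1.2]
t14.99 [414.4 116.5  90.9] [-0.13   1.367  0.158] F [-0.1  0.3 -0.5] g0.20
55 -3 [-0.   0.3 -0.5]
t15.28 [415.6 110.2  95. ] [-0.13   1.367  0.158] F [ 0.  -0.3 -0.5] g0.20
60 -3 [-0.1 -0.3 -0.5]
t15.53 [416.2 106.2  97.8] [-0.129  1.367  0.161] F [-1.1  4.6 -3.1] g0.19
64 -3 [-0.2  4.7 -3.1]
t15.78 [416.5 104.9  98.4] [-0.128  1.366  0.165] F [-1.8 11.  -7.8] g0.19
65 -5 [ 0.3 11.1 -7.8]
t16.03 [416.7 103.8  98.9] [-0.127  1.366  0.17 ] F [ -1.5  17.8 -11.7] g0.20
66 -7 [  1.9  17.7 -11.7]
wrist knee_pin 0.84 [-136.2    8.3  111.3]
scene knee_pin 0.57 [  37.5 -339.6    2.9]
scene knee_pin 0.54 [-129.3    7.6  116.3]
scene lid_bar 0.71 [  40.4 -342.4    1.6]
scene lid_bar 0.58 [ -2.2  44.5 275.3]
top knee_pin 0.47 [-131.     5.   110.6]
top lid_bar 0.93 [ -2.6  44.3 266.4]
```

View pics/l_w.png

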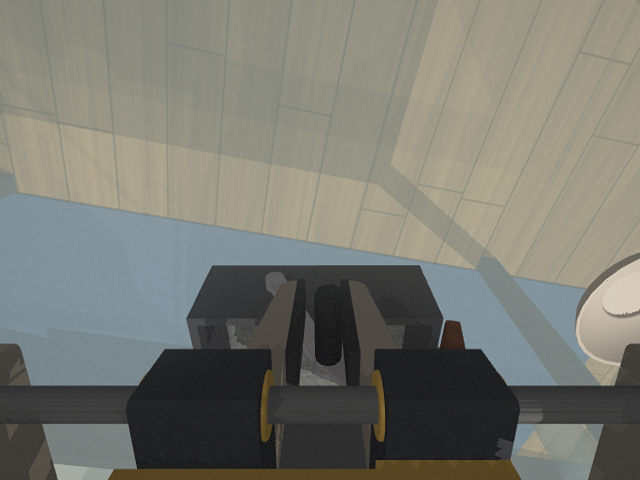

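```bash
python3 - <<'E'
from h import *
y,z=circ(np.radians(63.4)); p,R=pinT(y,z); robot.servo_line(p,feed=60,rotation=R); grip(30/92); st()
p,R=pinT(y,z+95,x=-150); robot.servo_line(p,feed=200,rotation=R)
for c in ('scene','top'):
    ci=viewer.camera_info(c); viewer.read_camera(c)
    for n in ('knee_pin',):
      for r in viewer.pinpoint(n,c)[:3]:
        w=cam2w(r['at'],ci); print(c,n,round(r['confidence'],2),wb(w).round(1))
a=np.radians(75); robot.movep([434.5,-380,110],list(down(a))); grip(62/92); st()
ci=viewer.camera_info('wrist'); im=viewer.read_camera('wrist'); save(im,'f1')
for r in viewer.pinpoint('fob_center','wrist')[:3]:
    w=cam2w(r['at'],ci); print(round(r['confidence'],2),w.round(1),proj(w,ci).round())
for s in viewer.silhouettes('fob_center','wrist')[:3]:
    ys,xs=np.nonzero(s['mask']); P=np.array([ray_z((x,y),12,ci)[:2] for x,y in zip(xs,ys)],np.float32); print(round(s['confidence'],2),cv2.minAreaRect(P))
E
```

```text
t17.30 [416.2 108.5  97.8] [-0.13   1.366  0.158] F [ 0.6 -0.2 -0.1] g0.33
scene knee_pin 0.56 [-133.2   12.7  114.7]
top knee_pin 0.7 [-130.8    8.9  111.1]
t20.57 [ 434.5 -380.   110. ] [ 0.205  1.561 -0.205] F [-0.6  0.   0.7] g0.67
0.76 [ 474.8 -540.9    8.3] [153. 330.]
0.74 [ 280.8 -324.4    5.4] [344.   4.]
0.73 [ 432.7 -381.1    6.6] [321. 238.]
0.82 ((422.5533447265625, -375.3399963378906), (33.78176498413086, 85.5779800415039), 75.06625366210938)
0.8 ((309.00537109375, -321.38275146484375), (65.8941879272461, 34.07942199707031), 2.226731777191162)
0.68 ((538.0751953125, -439.6985168457031), (68.17314910888672, 39.206092834472656), 58.22843551635742)
```

View pics/f1.png

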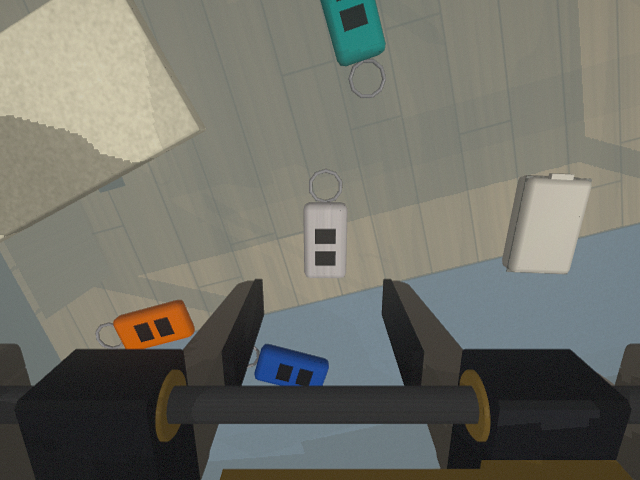

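```bash
python3 - <<'E'
from h import *
robot.servo_line([433.3,-380.7,3],feed=120); st(); grip(0,20); st()
robot.servo_line([433.3,-380.7,130],feed=200); st()
a=YAW
pos=bw([25,-22,230]); robot.movep(list(pos),list(down(a))); st()
for c in ['scene','wrist']: save(viewer.read_camera(c),'p_'+c)
E
```

```text
t21.76 [ 433.9 -381.     3.7] [ 0.205  1.56  -0.206] F [ 0.5 -0.2 -0. ] g0.67
t22.29 [ 433.5 -380.7    3.3] [ 0.205  1.561 -0.206] F [-0.5  0.8  3.7] g0.37
t23.07 [ 432.4 -380.5  128.9] [ 0.206  1.563 -0.205] F [-0.5  0.2  0. ] g0.37
t24.95 [577.8 105.9 229.4] [ 1.068  1.293 -1.07 ] F [ 0.6 -0.5 -0.8] g0.36
```

View pics/p_scene.png

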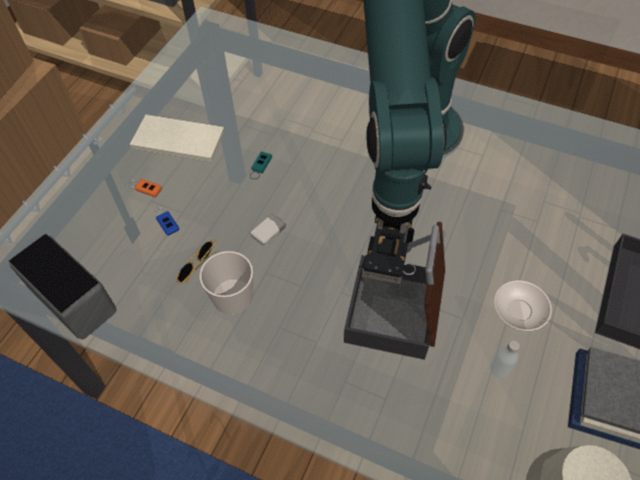

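View pics/p_wrist.png

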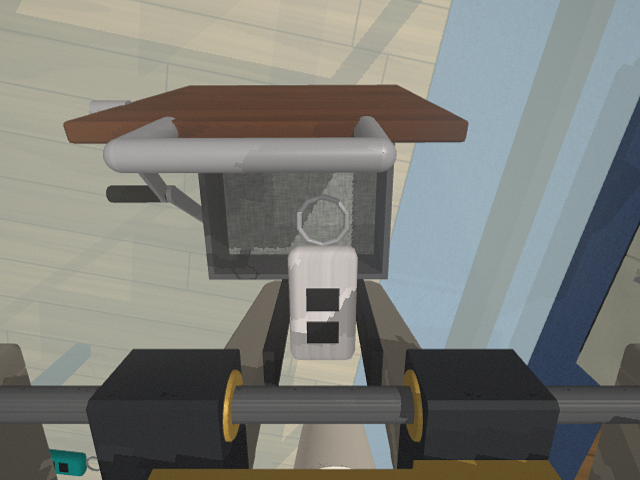

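```bash
python3 - <<'E'
from h import *
ci=viewer.camera_info('wrist'); print(wb(cam2w([0,0,0],ci)).round(), wb(robot.observe()['tcp_pos']).round())
print(kin.ik(list(bw([25,-30,12])),list(down(YAW+np.pi))), kin.ik(list(bw([25,-30,12])),list(down(YAW))))
E
```

```text
[ 25.  60. 399.] [ 25. -23. 230.]
[ 0.5569163   1.0632081  -1.17055157  1.82678779  1.12561888  1.10123387
  2.27502278] [ 0.17447438  0.71714136 -0.53370398  1.84989998  0.53153815  0.7203559
 -0.47061942]
```

```bash
python3 - <<'E'
from h import *
R=list(down(YAW,.21))
robot.servo_line(list(bw([25,-45,200])),feed=200,rotation=R); st()
ci=viewer.camera_info('wrist'); print(wb(cam2w([0,0,0],ci)).round())
robot.servo_line(list(bw([25,-30,90])),feed=180,rotation=R); st()
robot.servo_line(list(bw([25,-30,30])),feed=120,rotation=R); st()
for z in (24,20,18.5):
    robot.servo_line(list(bw([25,-30,z])),feed=40,rotation=R); o=st()
    if o['contact_force'][2]>3: break
grip(0.5); st()
save(viewer.read_camera('wrist'),'q_w')
robot.servo_line(list(bw([25,-32,95])),feed=150,rotation=R)
robot.servo_line(list(bw([15,-60,235])),feed=220,rotation=R); st()
save(viewer.read_camera('wrist'),'q_w2'); save(viewer.read_camera('scene'),'q_s')
E
```

```text
t25.41 [582.1  80.6 198.3] [ 1.209  1.458 -0.982] F [-0.5  1.1  0.5] g0.37
[ 25.  -3. 381.]
t26.18 [580.  100.3  91.3] [ 1.205  1.458 -0.973] F [-0.7  0.4 -0.2] g0.37
t26.82 [579.7  99.6  30.5] [ 1.206  1.459 -0.974] F [ 0.1  0.3 -1.1] g0.37
t27.12 [579.3  99.2  24.1] [ 1.205  1.459 -0.975] F [-0.8  0.1 -0.6] g0.37
t27.38 [579.   99.2  19.8] [ 1.205  1.459 -0.976] F [-0.1  0.1  0.7] g0.37
t27.62 [579.1  99.3  18.4] [ 1.205  1.459 -0.975] F [ 0.1 -1.  -0.4] g0.37
t28.01 [579.3  99.3  18.6] [ 1.205  1.459 -0.975] F [ 0.8 -0.2 -0.9] g0.50
t29.52 [574.1  67.8 233.5] [ 1.204  1.461 -0.977] F [ 0.1 -0.5 -0.8] g0.50
```

View pics/q_w2.png

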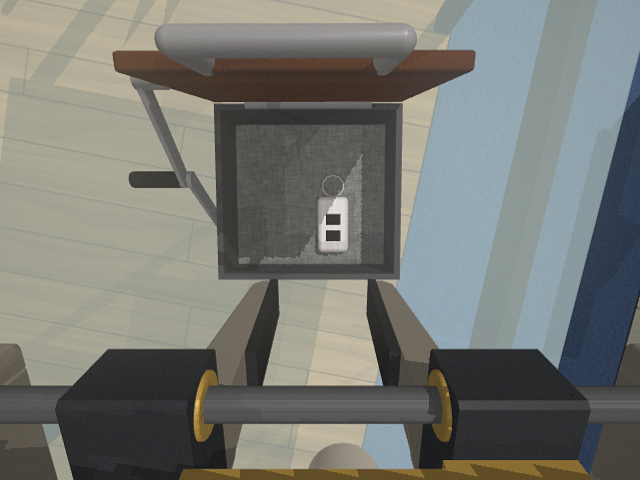

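View pics/q_s.png

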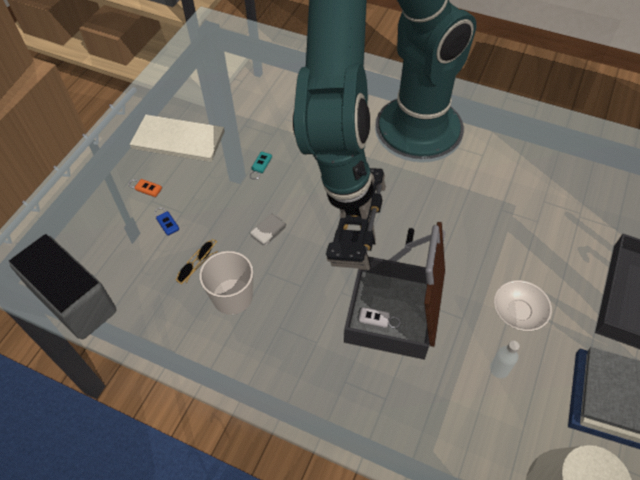

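```bash
python3 - <<'E'
from h import *
R=list(down(YAW+np.pi/2,-.2))
robot.movep(list(bw([-185,-40,235])),R); st(); grip(30/92,20)
y,z=9.5,110.5
p,R=pinT(y,z+75,x=-145); robot.movep(p,R)
ci=viewer.camera_info('wrist'); save(viewer.read_camera('wrist'),'b0')
for r in viewer.pinpoint('knee_pin','wrist')[:2]:
    w=cam2w(r['at'],ci); print(round(r['confidence'],2),wb(w).round(1),proj(w,ci).round())
p,R=pinT(y,z); robot.servo_line(p,feed=120,rotation=R); st()
grip(0,20); o=st(); print(wb(o['tcp_pos']).round(1), wb(p).round(1))
E
```

```text
t30.95 [375.4  50.1 235.2] [-0.131  1.366  0.159] F [ 0.2 -0.3 -0.9] g0.50
0.63 [-136.    11.   112.4] [325. 251.]
t32.72 [416.7 108.1  98.5] [-0.129  1.365  0.159] F [0.  0.3 0. ] g0.33
t33.11 [416.6 108.9  98.4] [-0.13   1.365  0.161] F [-1.9  3.2  5.6] g0.14
[-132.9   10.2   98.4] [-133.4    9.5   97.8]
```

View pics/b0.png

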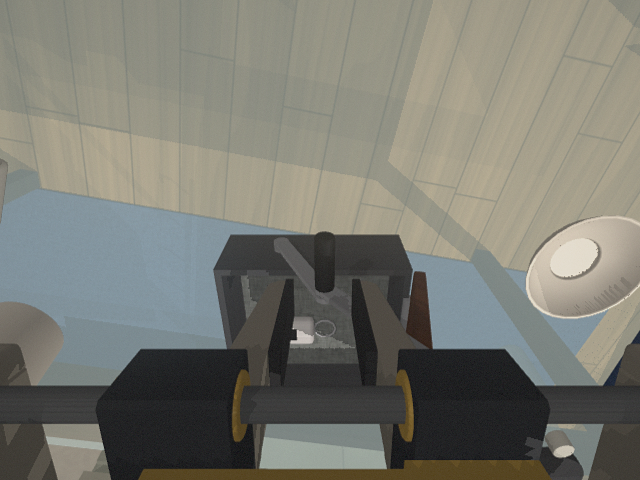

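```bash
python3 - <<'E'
from h import *
for d in (60,56,52,48,44,40,36,32,29,26):
    y,z=circ(np.radians(d)); p,R=pinT(y+.7,z); robot.servo_line(p,feed=40,rotation=R); o=st()
    F=wb(np.array(o['contact_force'])+B); print(d,F.round(1))
    if np.linalg.norm(F)>50: break
c='scene'; ci=viewer.camera_info(c); save(viewer.read_camera(c),'c_s')
for n in ('lid_bar','knee_pin'):
  for r in viewer.pinpoint(n,c)[:2]:
    w=cam2w(r['at'],ci); print(n,round(r['confidence'],2),wb(w).round(1))
E
```

```text
t33.42 [415.4 114.2  95.4] [-0.13   1.366  0.159] F [ 1.  -0.2  1.5] g0.14
60 [ 1.  -0.4  1.5]
t33.73 [414.4 119.4  91.8] [-0.131  1.366  0.159] F [ 3.3 -2.4 -0.2] g0.14
56 [ 2.8 -3.  -0.2]
t34.04 [413.4 124.2  87.8] [-0.13   1.366  0.158] F [ 3.7 -3.7 -3.3] g0.14
52 [ 2.9 -4.3 -3.3]
t34.35 [412.5 128.6  83.7] [-0.131  1.366  0.158] F [ 5.  -5.  -3.6] g0.14
48 [ 3.9 -5.8 -3.6]
t34.66 [411.7 132.6  79.2] [-0.13   1.366  0.157] F [ 6.4 -5.8 -5.9] g0.15
44 [ 5.2 -6.9 -5.9]
t34.97 [410.9 136.3  74.5] [-0.13   1.366  0.157] F [ 7.2 -6.8 -6.3] g0.14
40 [ 5.7 -8.  -6.3]
t35.27 [410.2 139.7  69.4] [-0.13   1.366  0.156] F [ 7.2 -6.8 -7.6] g0.15
36 [ 5.8 -8.  -7.6]
t35.58 [409.7 142.9  64.2] [-0.13   1.366  0.155] F [ 8.3 -8.1 -7.8] g0.15
32 [ 6.6 -9.5 -7.8]
t35.85 [409.3 145.   60.1] [-0.13   1.366  0.155] F [ 8.6 -8.4 -8.3] g0.15
29 [ 6.9 -9.9 -8.3]
t36.12 [408.9 146.9  55.9] [-0.13   1.366  0.154] F [  8.1 -10.1  -7.8] g0.15
26 [  6.  -11.5  -7.8]
lid_bar 0.86 [ -0.6 -35.5 242.6]
knee_pin 0.5 [-130.3   50.4   78.8]
```

View pics/c_s.png

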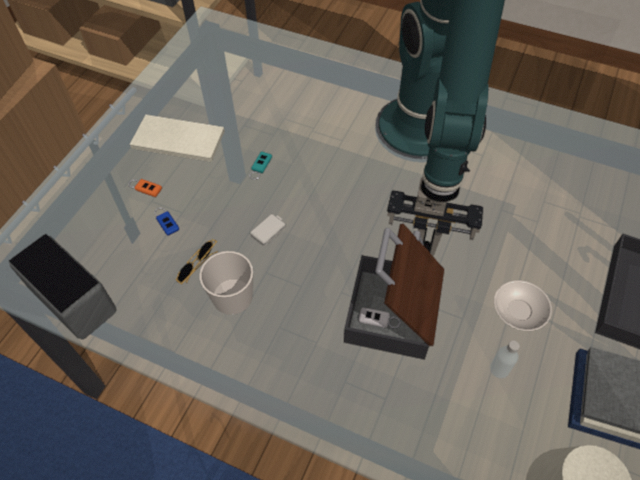

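```bash
python3 - <<'E'
from h import *
for d in (23,20,17,14,12.5):
    y,z=circ(np.radians(d)); p,R=pinT(y-.5,z-1); robot.servo_line(p,feed=20,rotation=R); o=st()
    F=wb(np.array(o['contact_force'])+B); print(d,F.round(1))
    if np.linalg.norm(F)>40: break
robot.hold(.5);st()
c='scene'; ci=viewer.camera_info(c); save(viewer.read_camera(c),'d_s')
for n in ('lid_bar','knee_pin'):
  for r in viewer.pinpoint(n,c)[:2]:
    w=cam2w(r['at'],ci); print(n,round(r['confidence'],2),wb(w).round(1))
E
```

```text
t36.68 [408.7 148.8  51. ] [-0.13   1.366  0.156] F [ 6.4 -6.5 -2.4] g0.14
23 [ 5.  -7.5 -2.4]
t37.07 [408.3 150.4  46.6] [-0.13   1.366  0.156] F [ 5.4 -6.9 -3.2] g0.14
20 [ 4.  -7.8 -3.2]
t37.45 [408.  151.8  42.1] [-0.13   1.366  0.156] F [ 6.8 -7.8 -5.1] g0.14
17 [ 5.2 -9.  -5.1]
t37.83 [407.7 153.2  37.5] [-0.13   1.366  0.156] F [ 6.4 -7.  -5.4] g0.14
14 [ 5.  -8.1 -5.4]
t38.10 [407.6 153.8  35.1] [-0.13   1.366  0.156] F [ 6.4 -4.5 -6. ] g0.14
12.5 [ 5.4 -5.6 -6. ]
t38.60 [407.6 153.8  35.1] [-0.13   1.366  0.156] F [ 7.  -5.4 -6.3] g0.14
lid_bar 0.77 [   0.6 -116.2  131.4]
lid_bar 0.19 [-128.2   56.3   63.3]
knee_pin 0.73 [-126.7   55.2   62.5]
```

View pics/d_s.png

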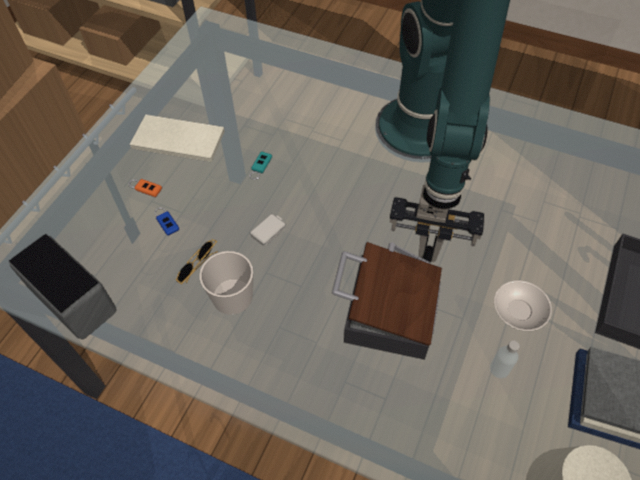

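The lid is at about 0.3 rad, low enough to sink by itself. I release the pin and retreat.

```bash
python3 - <<'E'
from h import *
grip(34/92); st()
robot.hold(1.0)
o=robot.observe(); R=Ro.from_rotvec(o['tcp_rot']).as_matrix(); p=np.array(o['tcp_pos'])-R[:,0]*130
robot.servo_line(list(p),feed=150); 
robot.hold(1.5); st()
for c in ('scene','top'):
    ci=viewer.camera_info(c); save(viewer.read_camera(c),'e_'+c)
    for n in ('lid_bar','knee_pin','mint_tin','aviators','pot','dish','spray'):
      for r in viewer.pinpoint(n,c)[:2]:
        w=cam2w(r['at'],ci); print(c,n,round(r['confidence'],2),w.round(),wb(w).round(1))
E
```

```text
t39.24 [406.9 155.4  35.7] [-0.13   1.367  0.16 ] F [ 0.4 -0.6 -0.2] g0.37
t42.76 [381.8 150.3 163.2] [-0.13   1.366  0.159] F [0.2 0.4 0.3] g0.37
scene lid_bar 0.6 [573.   1.  75.] [   0.8 -125.6   75. ]
scene knee_pin 0.66 [410. 160.  52.] [-129.3   61.6   52.5]
scene mint_tin 0.71 [ 467. -212.   -2.] [-143.6 -314.3   -1.6]
scene aviators 0.85 [ 615. -317.   -4.] [ -18.5 -445.9   -4. ]
scene pot 0.9 [ 655. -203.    6.] [  41.8 -341.3    6.2]
scene dish 0.95 [431. 371.   1.] [-68.9 264.7   0.6]
scene spray 0.68 [577. 367.   2.] [ 73.6 233.7   2.2]
scene spray 0.6 [ 617. -316.   -0.] [-1.670e+01 -4.452e+02 -3.000e-01]
top lid_bar 0.63 [570.   0.  69.] [  -2.8 -125.7   69.3]
top lid_bar 0.42 [435. 370.   1.] [-65.9 263.4   1.5]
top knee_pin 0.53 [408. 153.  49.] [-133.1   55.4   49.3]
top mint_tin 0.71 [ 467. -209.   -0.] [-143.9 -311.6   -0.4]
top aviators 0.6 [ 615. -320.    1.] [ -19.1 -448.9    0.7]
top pot 0.82 [ 645. -205.    2.] [  31.9 -341.1    1.5]
top dish 0.56 [433. 369.   3.] [-67.5 262.7   2.9]
top spray 0.71 [581. 370.  -3.] [ 78.3 235.1  -3.5]
```

View pics/e_scene.png

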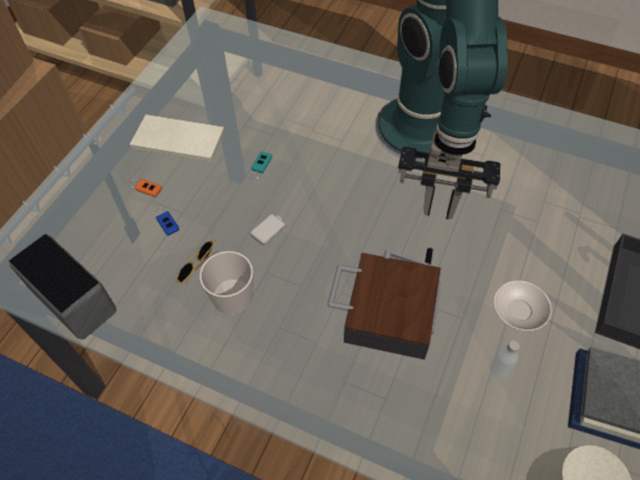

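```bash
python3 - <<'E'
import cv2,numpy as np
a=cv2.imread('pics/scene0.png')[225:375,310:460]; b=cv2.imread('pics/e_scene.png')[225:375,310:460]
cv2.imwrite('pics/cmp.png',cv2.resize(np.hstack([a,b]),(800,400),interpolation=cv2.INTER_CUBIC))
E
```

```text
(no output)
```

View pics/cmp.png

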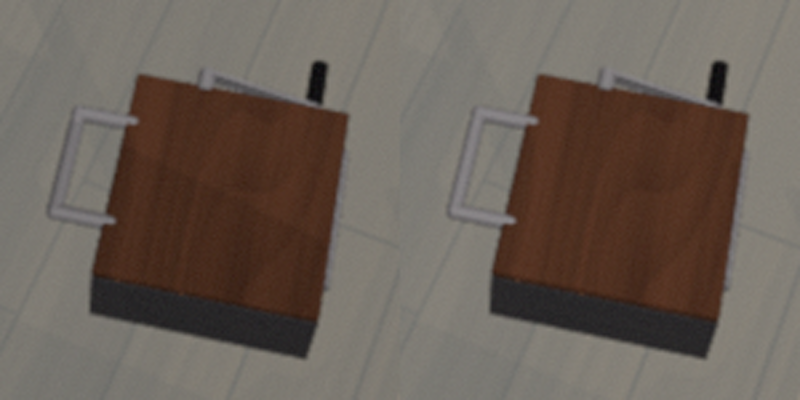

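The shut lid looks identical to the starting picture (bar at (340,287), pin at (429,255)), and the bystanders have not moved. I hand the job in.

```bash
python3 -c "
from h import *
st(); print(robot.job_done())"
```

```text
t43.56 [381.8 150.3 163.2] [-0.13   1.366  0.159] F [-0.5  0.4  0.1] g0.37
the job is handed in; nothing more can be done
None
```

The silver fob is inside the key box and the lid is fully shut; I handed the job in at about 43.6 s of the 70 s allowed.

**What I did:**
- I lifted the lid by its bar to about 1.35 rad.
- I pushed the knee pin to its lock stop, where I read 18 N sideways.
- I laid the fob inside, then gripped the pin and broke the knee.
- I lowered the lid to about 0.3 rad and let it sink shut.

**Last checks:**
- **Fob:** the wrist picture taken just after I let go showed it lying flat on the box floor, with the stay still locked.
- **Lid:** in the final scene picture the lid, bar and pin match the starting picture. The bar is at a height of about 70–75 mm and the pin at about 50 mm, the values for shut and folded.
- **Other things:** the bystanders measured where they started, within the few mm the detectors can resolve. The blue, orange and turquoise fobs look unmoved in the picture.
- **Robot:** the gripper is clear, with wrist force near zero.

**Disagreements:** now and then the detectors named the wrong thing, such as the dish as the bar or the pot as the knee pin. I discarded those by their positions. No check failed.

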